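# Eject a test cartridge and trap it

## Robot

A 6-joint arm with a two-finger parallel gripper is mounted at the origin on the work surface. World frame = base frame: x ahead of the robot, y to its left, z up, the work surface at z = 0. Lengths are in m, angles in rad, forces in N, time in s.
With the tool pointing down it reaches from about 0.35 to 0.775 m from the base axis. Payload 5.5 kg.
Tool frame: the origin (TCP) lies on the centre line of the jaws, within the pads' length; the fingertips stand 11 mm ahead of it and the grasp point (between the pads) lies 8 mm behind it; z points along the fingers, y is the line along which they close (so a half turn about z gives the same grasp; the last joint's range is limited). The gripper opens to 85 mm and grips with 20 to 120 N. Pads are 22 mm wide; open, the fingers measure 114 mm over their backs; the gripper's body (76 mm by 85 mm) begins 54 mm behind the grasp point. The pads swing forward as they close: fully open they stand 13 mm farther back than shut.
Start: joints at [1.136, 0.313, 0.046, 1.304, 0, 1.431], TCP at [0.167, 0.55, 0.242] pointing down, gripper open.
Joint ranges: [-2.76, 2.76], [-0.86, 1.69], [-1.03, 1.26], [-2.2, 2.34], [-1.47, 1.5], [-3.14, 3.14]. Speed limits (rad/s): [2.57, 2.57, 3.14, 3.14, 3.14, 3.14].

## Interface

Orientations are given as a unit quaternion [w, x, y, z].
In Python, from workcell import get_state, eyes, env gives the robot as it stands.
- The arm moves only by the shell command python3 -m inch 'ROWS' [OPENING] [FORCE]. ROWS is JSON, one flat list of numbers, 4 for each row, row after row: the shift along the tool's x, y, z in cm, then the turn about the tool's z in rad. A call has exactly 5 rows; each row shifts and turns the commanded pose from where the row before left it, along the tool's axes as they then stand; what a row does not reach is not made up. A row lasts 1/12 s, in which the tool goes at most 41.7 mm and 7.16 degrees, less where a joint would pass 70% of its speed; a pose out of reach is approached as far as the arm can. A call is refused whole if a number of a shift passes 4.17 or a number of a turn 0.125, either way. A call with a gripper value outside its range is refused whole. OPENING is the opening, from -1 (shut) to 1 (fully open), set as the call begins (- or left out, the last holds). The fingers move at their own pace and stop on an object; FORCE is the grip in N (left out, the last holds). Time passes only in rows, so rows that do not move let the fingers close, or fill a call up. It gives the time, the measured TCP pose, the force, the opening and the grip force at its end, in the units of the state.
- get_state(): the state, without advancing time (a new reading comes with each control period).
- eyes.read_camera(name): name is "scene" or "top" or "wrist"; returns the picture (420x560x3 uint8, red, green, blue); there is no depth.
- eyes.camera_info(name): a dict with "fovy" (degrees; the focal length in pixels is half the picture's height over the tangent of half this angle, whatever the lens; pixels are square), "cx", "cy" (the principal point, pixels), "xyz" and "orientation" of the camera in the world. Camera axes: x right, y down, z forward; pixel columns grow to the right and rows downward; lengths in m; the calibration is good to about 2 mm. A picture is of the moment at which its call begins: read the wrist's pose just before it. camera_info takes no time and is no camera call; for the wrist camera it gives the pose at the moment of the call.
- env.hand_in(): hands the job in; it is judged then, once.
The state is a dict: "clock": time; "joint_pos": joint angles; "qvel": joint speeds; "tau": joint torques, N m; "tcp_pos": TCP position; "orientation": TCP orientation; "wrist_force": force on the tool from outside, world axes, zero at the start; "ft_torque": the same for the moment, N m; "finger_gap": finger opening in m; "grip_force": force on a finger pad.
Only numpy, scipy, OpenCV 4.12 (cv2) and the standard library are available. Lean on these libraries where they do the work, as an engineer would, in place of code of your own. Each camera call takes 0.05 s, during which the arm holds its last target. There are 200 camera calls.

## Task

Press the ejector pad of the cartridge dock with one fingertip so that the test cartridge pops out, and have the other finger waiting in the tray to trap it before it shoots away: the spring pusher drives it out in a fraction of a second. Finish while still holding it: the cartridge lies flat in the tray, popped out by a centimetre or more, at rest with the spring pressing it against your finger. Do not grasp or lift anything, and leave the vials, caps, bottle and jar where they are.

Things in the scene. Friction and masses are not known exactly. Their poses are not given: they have to be found in the camera images.
- dock: White cartridge reader fixed to the table, base 200 x 130 mm, 18 mm high (x -75 to 125, y -45 to 85 mm). Origin: on the table, under the middle of the seated cartridge's front end. x points back along the cartridge to the reader head (x 77 to 125, 55 mm high), y to the side of the ejector pad, z up. The cartridge is ejected along -x.
- tray_mid (a point): Middle of the empty part of the tray floor in front of the seated cartridge, at x -46, y 0, z 20 mm in the dock's frame. The tray is a level, slippery steel channel along x, from its open end at x -75 to x 77 mm, 58 mm wide inside, between rails 4 mm thick and 6 mm above its floor. A finger standing here stops the cartridge.
- cartridge_center (a point): Centre (half-way up) of the loose white T-shaped test cartridge: 40 to 85 g, 62 mm long (x), 16 mm high; body 36 mm wide, shoulders 55 mm wide on the rear 12 mm. Axes as the dock's. Seated, this point is at x 31, y 0, z 28 mm there, its front end at x 0. A sprung pusher behind drives it forward for 50 mm (1.2 N, falling to 0.8 N); if nothing stops it, it leaves the tray.
- ejector (a joint): Travel of the ejector pad, m: 0 up, 0.008 fully down. It springs back (about 2 N at the start, 5 N fully down). Its two latch prongs hold the cartridge's shoulders and let it go at about 5 mm.
- ejector_top (a point): Centre of the top of the ejector pad: grey, ribbed, 40 mm (dock x) by 32 mm (dock y), beside the tray at x -46, y 62 mm in the dock's frame, so 62 mm sideways from the tray's middle. Its top is at z 34 mm when up and 26 mm when fully down, which is 6 mm above the tray floor and 10 mm below the cartridge's top.
- vial_a: Loose capped cryovial one, upright, 15 mm diameter, 46 mm high, near the dock; origin at its foot. Leave alone.
- vial_b: Loose capped cryovial two, upright, 15 mm diameter, 46 mm high, near the dock; origin at its foot. Leave alone.
- cap_a: Loose white vial cap one, 15 mm diameter, 10 mm high, near the dock's open end; origin underneath. Leave alone.
- cap_b: Loose white vial cap two, 15 mm diameter, 10 mm high, near the dock's open end; origin underneath. Leave alone.
- bottle: Amber bottle, 64 mm diameter, 130 mm high, on the right; origin underneath. Leave alone.
- jar: Jar, 60 mm diameter, 70 mm high, on the right; origin underneath. Leave alone.
Things that resemble listed ones, but are neither listed nor needed, are in the scene too. Leave any orange look-alike of the dock alone. There is more than one size of the part that bears cartridge_center; the job needs the smaller.

How it is judged:
On the way, in this order (a step that is already met when the one before it is completed fails the run):
1. a fingertip presses the ejector pad (value of joint ejector above 0.003 m and contact force between the fingers and ejector above 0.5 N).
2. the cartridge has popped out and is trapped against a finger (x of cartridge_center in the frame of dock below 0.021 m and contact force between the fingers and cartridge above 0.2 N), for 0.3 s.
At the end, for the whole second after the job is handed in: The cartridge lies flat in the tray (centre within 6 mm above and 4 mm below its seated height, tilt under 0.15 rad), popped out by 10 to 50 mm, at rest (under 20 mm/s), and presses on a finger with more than 0.2 N (all of step 2 and x of cartridge_center in the frame of dock above -0.019 m and z of cartridge_center in the frame of dock between 0.024 and 0.034 m and angle between cartridge_center's own z axis and vertical below 0.15 rad and linear speed of cartridge below 0.02 m/s); the arm keeps its last pose, push and grip.
It fails at once if the cartridge got away (popped out by more than 55 mm) (x of cartridge_center in the frame of dock below -0.024 m).
It fails at once if the cartridge was lifted (z of cartridge_center in the frame of dock above 0.04 m).
It fails at once if a vial, cap, bottle or jar was moved by more than 25 mm (distance of any of vial_a, vial_b, cap_a, cap_b, bottle, jar from where it was at the start of the episode above 0.025 m).
It also fails if it takes over 32 s, if anything falls off the work surface, if the arm or the gripper's body presses on something with over 40 N, if the wrist force passes 120 N, or if a joint passes its speed limit or range.

## Working session

There is one attempt and no reset: what is moved stays moved. The work goes in short steps, Python scripts to look and compute and a shell command to move; the robot and the scene stay as the last step left them, time stands still between calls to the robot, and variables do not carry over. Pictures are saved under pics/ and viewed, at most 10 in all, crops included, and the job is handed in when it is done.

```bash
mkdir -p pics; python3 - <<'E'
from workcell import get_state, eyes
import cv2
s=get_state();print(s)
for n in("scene","top","wrist"):
    print(n,eyes.camera_info(n)); cv2.imwrite(f"pics/{n}0.png",eyes.read_camera(n)[:,:,::-1])
E
```

```text
{'clock': 0.0, 'joint_pos': array([ 1.13642012e+00,  3.14002039e-01,  4.49570320e-02,  1.30360442e+00,
       -7.95732892e-06,  1.43121793e+00]), 'qvel': array([ 8.20103204e-05,  2.06112359e-03,  1.34305594e-03, -2.49115338e-04,
        4.43481893e-04, -5.97564565e-04]), 'tau': array([ 9.54989846e-04, -4.80623746e+01,  2.98534584e+01,  1.93364848e-02,
       -1.04776900e-04,  5.27689636e-06]), 'tcp_pos': array([0.16684959, 0.54973359, 0.24139895]), 'orientation': array([-2.58447503e-04,  1.46865675e-01,  9.89156011e-01, -8.89781688e-04]), 'wrist_force': array([ 1.04302529, -0.57906853, -1.44327489]), 'ft_torque': array([ 0.03800325, -0.0372905 , -0.02989889]), 'grip_force': 0.0, 'finger_gap': 0.08533118314299068}
scene {'fovy': 50.16647821810558, 'cx': 279.97313074444645, 'cy': 201.1255627194386, 'xyz': array([0.92477337, 0.22327244, 0.76446209]), 'orientation': array([-0.14226713,  0.42836219,  0.84684134, -0.2812928 ])}
top {'fovy': 53.70997262622389, 'cx': 285.0718362064361, 'cy': 199.32186667290378, 'xyz': array([ 0.39457655, -0.10064021,  1.06387369]), 'orientation': array([-0.05384219,  0.71157134, -0.69955489,  0.03728539])}
wrist {'fovy': 64.22402608864802, 'cx': 279.2422395107325, 'cy': 210.34290085942396, 'xyz': array([0.1027335 , 0.56899692, 0.373623  ]), 'orientation': array([0.10882188, 0.79583095, 0.59033381, 0.07947881])}
```

View pics/scene0.png

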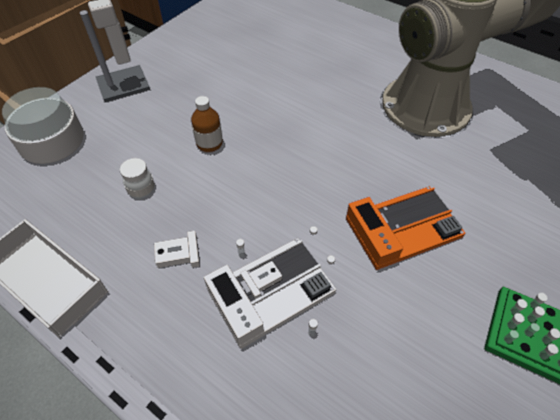

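View pics/top0.png

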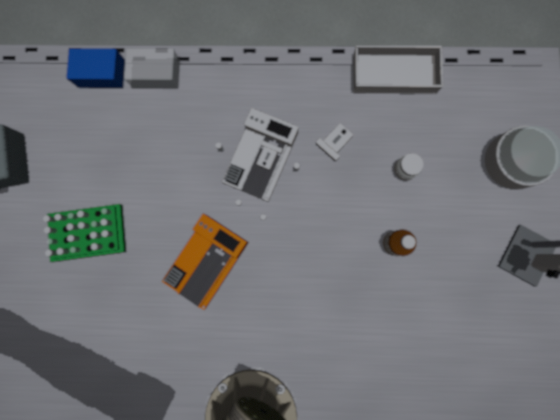

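Scene picture: the white dock is at (270,290), with the cartridge seated in it at (265,275) and the pad at (316,287). The possible confusions are the orange look-alike dock at (405,225) and the loose larger cartridge at (178,250). In the top picture the white dock is at (262,155), the orange one at (205,262) and the loose cartridge at (335,140). I choose the white dock and its seated cartridge, and will check with a close crop.

```bash
python3 - <<'E'
import cv2
a=cv2.imread("pics/scene0.png")[225:355,195:345]; b=cv2.imread("pics/top0.png")[100:225,205:310]
cv2.imwrite("pics/c1.png",cv2.resize(a,None,fx=4.6,fy=4.6,interpolation=cv2.INTER_CUBIC))
cv2.imwrite("pics/c2.png",cv2.resize(b,None,fx=4.8,fy=4.8,interpolation=cv2.INTER_CUBIC))
E
```

```text
(no output)
```

View pics/c1.png

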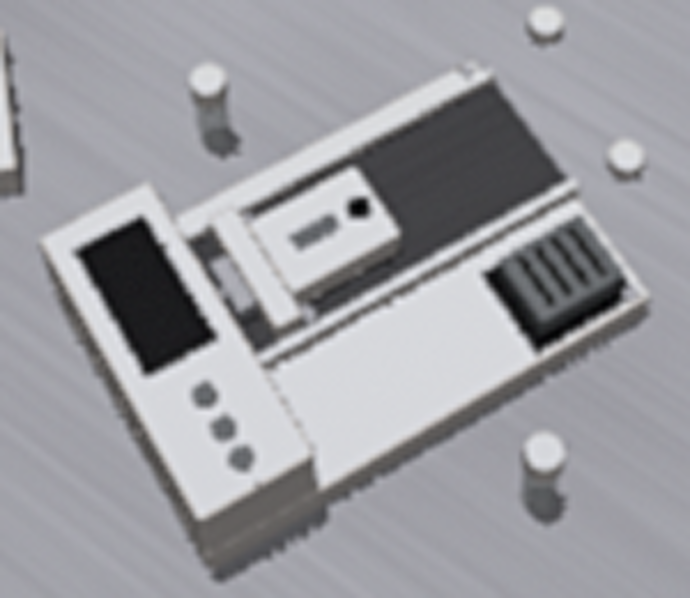

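View pics/c2.png

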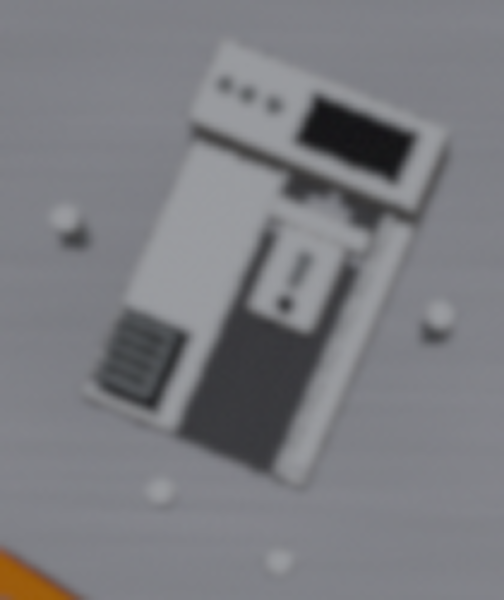

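Both crops confirm the white dock with the small cartridge seated in its tray, dark slot forward. The pad is at c1 (555,270) and c2 (145,358), and the caps are off the open end. Next I fit the dock pose from its corners.

```bash
cat > h.py <<'E'
import numpy as np
from scipy.spatial.transform import Rotation as R
from scipy.optimize import least_squares
def rot(q): return R.from_quat(np.r_[q[1:],q[0]]).as_matrix()
def proj(ci,P):
    p=(np.atleast_2d(P)-ci["xyz"])@rot(ci["orientation"]); f=210/np.tan(np.radians(ci["fovy"]/2))
    return p[:,:2]/p[:,2:]*f+[ci["cx"],ci["cy"]]
def world(d,P):
    c,s=np.cos(d[2]),np.sin(d[2]); P=np.atleast_2d(P)
    return P@np.array([[c,s,0],[-s,c,0],[0,0,1]])+[d[0],d[1],0]
def fit(obs,x0):
    f=lambda d:np.concatenate([(proj(ci,world(d,np.array(P)/1e3))-uv).ravel() for ci,P,uv in obs])
    r=least_squares(f,x0,loss="soft_l1");return r.x,f(r.x).reshape(-1,2)
E
python3 - <<'E'
from h import *
from workcell import eyes
s=eyes.camera_info("scene");t=eyes.camera_info("top")
P1=[(77,-45,55),(125,-45,55),(125,85,55),(77,85,55),(-75,85,18),(0,18,36),(0,-18,36)]
u1=np.array([(150,185),(42,240),(205,518),(312,458),(648,303),(400,235),(355,168)])/4.6+[195,225]-.4
P2=[(77,85,55),(125,85,55),(125,-45,55),(77,-45,55),(-75,85,18),(-75,-45,18),(0,18,36),(0,-18,36)]
u2=np.array([(192,128),(228,42),(448,130),(415,213),(85,392),(302,485),(248,306),(312,333)])/4.8+[205,100]-.4
d,r=fit([(s,P1,u1),(t,P2,u2)],[.5,0,0.]);print(d,r.round(1).tolist())
for n,p in dict(tray=(-46,0,20),pad=(-46,62,34)).items(): print(n,world(d,np.array(p)/1e3))
# vials: scene c1 tops
E
```

```text
[ 0.61180652 -0.01521839 -0.38748208] [[-0.8, -1.8], [-1.6, -1.2], [-2.0, 0.5], [0.5, -1.5], [0.6, -2.2], [-0.1, -0.9], [-0.5, -1.3], [-1.8, -2.4], [-1.6, -1.4], [-0.2, -0.4], [-0.9, -0.5], [-1.8, -0.1], [-0.7, 0.2], [-0.8, -0.1], [-1.1, -0.3]]
tray [[0.5692168 0.0021631 0.02     ]]
pad [[0.59264402 0.05956663 0.034     ]]
```

```bash
cat > go.py <<'E'
from h import *
from workcell import get_state
import sys
d=np.array(eval(open("dock.txt").read()))
def togo(P=(-44,31)):
    s=get_state(); M=rot(s["orientation"]); y=np.arctan2(M[1,1],M[0,1]); turn=y-(np.pi/2+d[2])
    v=world(d,[P[0]/1e3,P[1]/1e3,0])[0]; dl=v-s["tcp_pos"]; c,n=np.cos(d[2]),np.sin(d[2])
    print("turn",turn.round(3),"tool x,y cm",(100*np.array([-(dl[0]*c+dl[1]*n),-dl[0]*n+dl[1]*c])).round(2),"tcp z",s["tcp_pos"][2].round(4),"F",s["wrist_force"].round(1),"gap",s["finger_gap"].round(4),"t",s["clock"])
togo()
E
echo "[0.6118,-0.0152,-0.3875]">dock.txt; python3 go.py
```

```text
Traceback (most recent call last):
  File "go.py", line 9, in <module>
    togo()
    ~~~~^^
  File "go.py", line 8, in togo
    print("turn",turn.round(3),"tool x,y cm",(100*np.array([-(dl[0]*c+dl[1]*n),-dl[0]*n+dl[1]*c])).round(2),"tcp z",s["tcp_pos"][2].round(4),"F",s["wrist_force"].round(1),"gap",s["finger_gap"].round(4),"t",s["clock"])
                                                                                                                                                                                 ^^^^^^^^^^^^^^^^^^^^^
AttributeError: 'float' object has no attribute 'round'
```

```bash
sed -i 's/s\["finger_gap"\].round(4)/round(s["finger_gap"],4)/' go.py; python3 go.py
```

```text
turn 0.093 tool x,y cm [-58.14 -32.41] tcp z 0.2416 F [ 0.3  0.1 -0.2] gap 0.086 t 0.15
```

```bash
python3 -m inch '[0,0,0,0.093,-1.5,-0.8,0,0,-2.4,-1.3,0,0,-2.4,-1.3,0,0,-2.4,-1.3,0,0]' 0.1
python3 -m inch '[-2.4,-1.3,0,0,-2.4,-1.3,0,0,-2.4,-1.3,0,0,-2.4,-1.3,0,0,-2.4,-1.3,0,0]'
python3 -m inch '[-2.4,-1.3,0,0,-2.4,-1.3,0,0,-2.4,-1.3,0,0,-2.4,-1.3,0,0,-2.4,-1.3,0,0]'
python3 go.py
```

```text
clock: 0.57
tcp_pos: [0.2301, 0.4729, 0.2418]
orientation: [-0.0, 0.192, 0.981, -0.0]
wrist_force: [0.0, -0.2, -0.1]
finger_gap: 0.047
grip_force: 0.0
clock: 0.98
tcp_pos: [0.3168, 0.367, 0.2421]
orientation: [-0.0, 0.193, 0.981, -0.0]
wrist_force: [0.5, -0.2, 0.3]
finger_gap: 0.047
grip_force: 0.0
clock: 1.4
tcp_pos: [0.4034, 0.2615, 0.2421]
orientation: [-0.0, 0.193, 0.981, -0.0]
wrist_force: [0.5, 0.9, -0.4]
finger_gap: 0.047
grip_force: 0.0
turn -0.0 tool x,y cm [-25.35 -14.64] tcp z 0.2421 F [ 0.5  0.9 -0.4] gap 0.047 t 1.4
```

```bash
python3 -m inch '[-2.4,-1.4,0,0,-2.4,-1.4,0,0,-2.4,-1.4,0,0,-2.4,-1.4,0,0,-2.4,-1.4,0,0]' >/dev/null
python3 -m inch '[-2.4,-1.4,0,0,-2.4,-1.4,0,0,-2.4,-1.4,0,0,-2.4,-1.4,0,0,-2.4,-1.4,0,0]'>/dev/null
python3 -m inch '[0,0,1,0,0,0,2,0,0,0,2,0,0,0,1,0,0,0,0,0]'
python3 go.py; python3 - <<'E'
from workcell import eyes
import cv2
print(eyes.camera_info("wrist"))
cv2.imwrite("pics/w1.png",eyes.read_camera("wrist")[:,:,::-1])
E
```

```text
clock: 2.65
tcp_pos: [0.5699, 0.0427, 0.1792]
orientation: [-0.003, 0.193, 0.981, -0.0]
wrist_force: [-0.8, 0.3, -0.0]
finger_gap: 0.047
grip_force: 0.0
turn -0.0 tool x,y cm [-1.67 -0.68] tcp z 0.1792 F [-0.8  0.3 -0. ] gap 0.047 t 2.65
{'fovy': 64.22402608864802, 'cx': 279.2422395107325, 'cy': 210.34290085942396, 'xyz': array([0.50849441, 0.06757244, 0.31172227]), 'orientation': array([0.11021798, 0.82266422, 0.55295942, 0.07287984])}
```

View pics/w1.png

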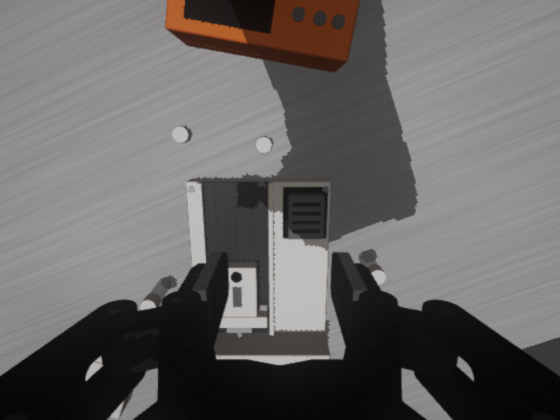

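Wrist view: dock front corners at (188,182) and (330,182), pad spanning (284,187)–(327,239), cartridge front-right corner at (258,263), and two caps beyond the open end. Refitting from this closer view.

```bash
python3 - <<'E'
from h import *
ci={'fovy':64.22402608864802,'cx':279.2422395107325,'cy':210.34290085942396,'xyz':np.array([0.50849441,0.06757244,0.31172227]),'orientation':np.array([0.11021798,0.82266422,0.55295942,0.07287984])}
P=[(-75,85,18),(-75,-45,18),(0,18,36),(-66,46,34),(-66,78,34)]
u=np.array([(330,182),(188,182),(258,263),(284,187),(327,187)])
d,r=fit([(ci,P,u)],[.61,-.015,-.39]);print(d,r.round(1).tolist())
open("dock.txt","w").write(str(d.round(4).tolist()))
E
python3 go.py
```

```text
[ 0.61035836 -0.01370508 -0.33909925] [[0.3, -8.5], [-4.1, -1.5], [0.8, 0.7], [3.0, 2.2], [-2.1, 0.4]]
turn -0.048 tool x,y cm [-1.21 -0.91] tcp z 0.181 F [-0.5 -0.9 -0.1] gap 0.0467 t 2.7
```

```bash
python3 - <<'E'
from h import *
ci={'fovy':64.22402608864802,'cx':279.2422395107325,'cy':210.34290085942396,'xyz':np.array([0.50849441,0.06757244,0.31172227]),'orientation':np.array([0.11021798,0.82266422,0.55295942,0.07287984])}
P=[(-75,85,18),(-75,-45,18),(0,18,36),(-66,46,34),(-66,78,34),(-26,46,34)]
u=np.array([(330,182),(188,182),(258,263),(284,187),(327,187),(284,239)])
for P0 in([0.6118,-.0152,-.3875],): print((proj(ci,world(P0,np.array(P)/1e3))-u).round(1).tolist())
M=rot(ci["orientation"]);print(M.round(3)); 
i=cv2=__import__("cv2").imread("pics/w1.png"); import cv2
cv2.imwrite("pics/w1c.png",cv2.resize(i[165:285,175:345],None,fx=4.6,fy=4.6,interpolation=cv2.INTER_CUBIC))
E
python3 go.py
```

```text
[[3.3, -1.9], [-1.1, -1.9], [-0.1, 3.5], [5.8, 6.9], [0.5, 6.9], [5.4, -0.6]]
[[ 0.378  0.894  0.242]
 [ 0.926 -0.364 -0.101]
 [-0.002  0.262 -0.965]]
turn -0.048 tool x,y cm [-1.21 -0.91] tcp z 0.181 F [-0.5 -0.9 -0.1] gap 0.0467 t 2.7
```

View pics/w1c.png

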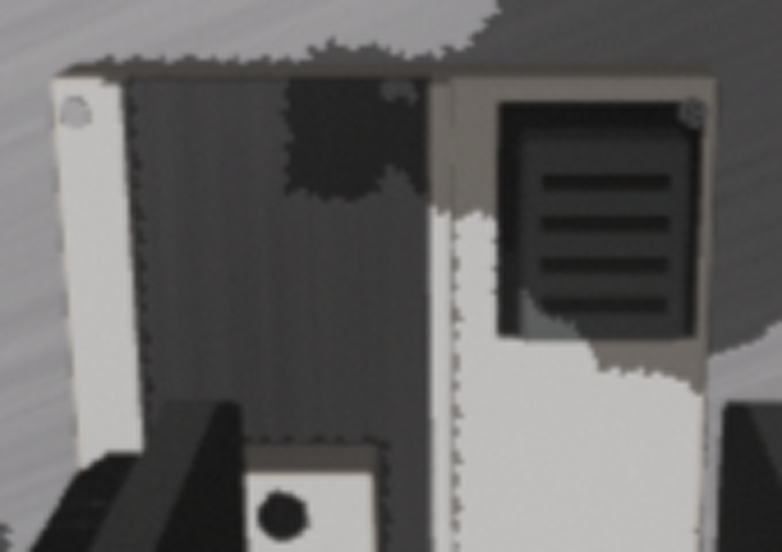

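The crop puts the pad top at (288,193)–(325,239) and the cartridge's front edge at row 267. The first fit projects there within 2 px, so I keep it (my earlier reading had taken the pad's well for its top). Now centre and descend.

```bash
echo "[0.6118,-0.0152,-0.3875]">dock.txt; python3 go.py
python3 -m inch '[-0.2,-0.1,1,0,0,0,2,0,0,0,2,0,0,0,1.5,0,0,0,0,0]' >/dev/null
python3 -m inch '[0,0,0,0,0,0,0,0,0,0,0,0,0,0,0,0,0,0,0,0]'>/dev/null; python3 go.py
```

```text
turn 0.0 tool x,y cm [-1.59 -0.72] tcp z 0.181 F [-0.5 -0.9 -0.1] gap 0.0467 t 2.7
turn -0.0 tool x,y cm [-1.18 -0.65] tcp z 0.1184 F [-0.3  0.1 -0. ] gap 0.0469 t 3.5333
```

```bash
python3 -m inch '[-0.6,-0.35,0.5,0,-0.6,-0.35,1.5,0,0,0,1.5,0,0,0,1,0,0,0,0.5,0]' >/dev/null
python3 -m inch '[0,0,0.5,0,0,0,0,0,0,0,0,0,0,0,0,0,0,0,0,0]'>/dev/null; python3 go.py
python3 - <<'E'
from workcell import eyes
import cv2
a=eyes.read_camera("scene")[200:350,205:405,::-1]; b=eyes.read_camera("wrist")[:,:,::-1]
cv2.imwrite("pics/s2.png",cv2.resize(a,None,fx=4,fy=4,interpolation=cv2.INTER_CUBIC)); cv2.imwrite("pics/w2.png",b)
E
```

```text
turn -0.0 tool x,y cm [0.   0.04] tcp z 0.0631 F [ 0.1  0.3 -0.2] gap 0.0472 t 4.3667
```

View pics/w2.png

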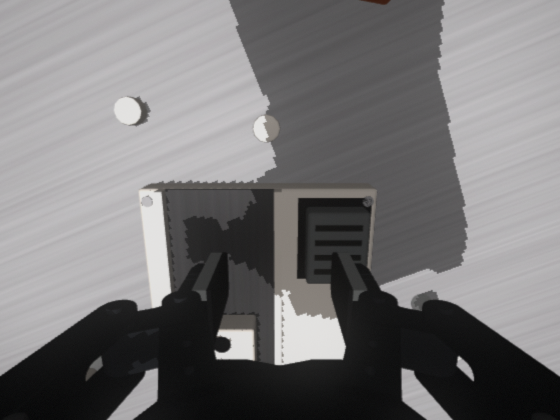

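View pics/s2.png

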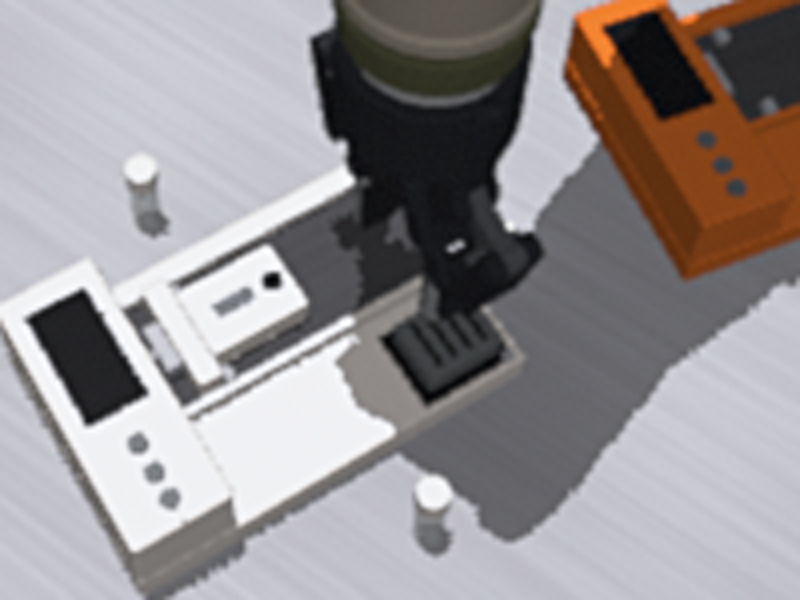

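The wrist view has the pad finger over the pad (col ~345) and the tray finger over the tray (col ~215). The scene crop agrees, with the cartridge still seated. Descending to contact.

```bash
python3 -m inch '[0,0,0.5,0,0,0,0.5,0,0,0,0.3,0,0,0,0.1,0,0,0,0,0]'; python3 -m inch '[0,0,0.1,0,0,0,0.1,0,0,0,0.1,0,0,0,0,0,0,0,0,0]'
```

```text
clock: 4.88
tcp_pos: [0.5815, 0.0297, 0.0476]
orientation: [-0.001, 0.193, 0.981, -0.0]
wrist_force: [-0.2, -0.2, -1.0]
finger_gap: 0.047
grip_force: 0.0
clock: 5.3
tcp_pos: [0.582, 0.0297, 0.0453]
orientation: [0.0, 0.193, 0.981, 0.0]
wrist_force: [-0.1, 0.4, 0.3]
finger_gap: 0.047
grip_force: 0.0
```

```bash
python3 -m inch '[0,0,0.1,0,0,0,0.1,0,0,0,0.1,0,0,0,0,0,0,0,0,0]'|sed -n '2p;4p'; python3 -m inch '[0,0,0.1,0,0,0,0.1,0,0,0,0,0,0,0,0,0,0,0,0,0]'|sed -n '2p;4p'
```

```text
tcp_pos: [0.5821, 0.0297, 0.0424]
wrist_force: [0.1, 0.5, 0.3]
tcp_pos: [0.5821, 0.0297, 0.0404]
wrist_force: [-0.4, -0.2, 1.0]
```

```bash
python3 -m inch '[0,0,0.1,0,0,0,0.1,0,0,0,0,0,0,0,0,0,0,0,0,0]'|sed -n '2p;4p'
```

```text
tcp_pos: [0.5821, 0.0297, 0.0383]
wrist_force: [-0.3, 0.6, 3.3]
```

Contact at TCP z ≈ 0.040, where the force starts to rise. The pad should bottom out near 0.032, so I press most of that.

```bash
python3 -m inch '[0,0,0.2,0,0,0,0.2,0,0,0,0.1,0,0,0,0,0,0,0,0,0]'|sed -n '2p;4,5p'; python3 -m inch '[0,0,0.05,0,0,0,0,0,0,0,0,0,0,0,0,0,0,0,0,0]'|sed -n '2p;4,5p'
python3 - <<'E'
from workcell import eyes
import cv2
a=eyes.read_camera("scene")[200:350,205:405,::-1]; b=eyes.read_camera("wrist")[:,:,::-1]
a=cv2.resize(a,(400,300),interpolation=cv2.INTER_CUBIC); b=cv2.resize(b[150:400,100:420],(400,300))
cv2.imwrite("pics/m3.png",cv2.hconcat([a,b]))
E
```

```text
tcp_pos: [0.5822, 0.0298, 0.0342]
wrist_force: [-2.9, 0.1, 11.3]
finger_gap: 0.047
tcp_pos: [0.5823, 0.0298, 0.0342]
wrist_force: [-5.5, 0.8, 14.3]
finger_gap: 0.0473
```

View pics/m3.png

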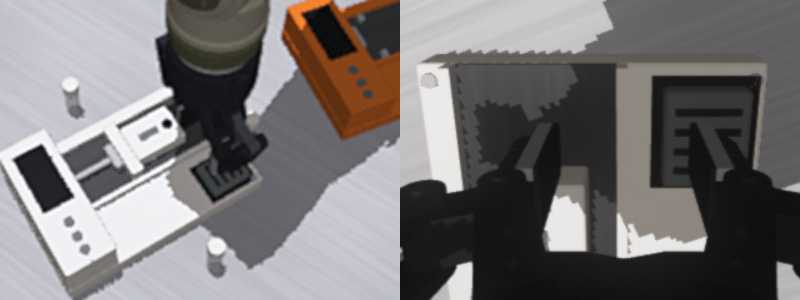

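The cartridge has slid out about 30 mm (left panel, (155,130)) and rests against the tray finger. It lies flat, and the vials are undisturbed. One settling call, then hand in.

```bash
python3 -m inch '[0,0,0,0,0,0,0,0,0,0,0,0,0,0,0,0,0,0,0,0]'; python3 -c "from workcell import env; print(env.hand_in())"
```

```text
clock: 7.9
tcp_pos: [0.5822, 0.0298, 0.0341]
orientation: [0.0, 0.193, 0.981, 0.0]
wrist_force: [-4.4, 0.1, 13.6]
finger_gap: 0.0471
grip_force: 7.3
the job is handed in; nothing more can be done
None
```

I pressed the ejector pad, the cartridge popped out about 30 mm and was trapped flat against the tray finger, and I handed the job in at about 7.9 s; the hand-in returned no verdict, so I can't confirm it passed.

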